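# Post a spent battery through the sprung flap of the collection box

### The job

A spent nine-volt block battery (copper-coloured top) lies on the feed tray of the green battery collection box. Push the sloping yellow sprung flap open with one finger and, while that finger keeps the flap open, gently push the battery forward with the other finger until it drops through into the box; do not pick the battery up or squeeze it. Then take the hand away so that the flap closes by itself, and leave everything else on the bench where it is.

Things in the scene. Friction and masses are not known exactly. Their poses are not given: they have to be found in the camera images.
- safe: green sheet-steel battery collection box, fixed to the bench, 300 mm long (its x axis, the direction in which batteries are pushed in), 120 mm wide (y), 158 mm high; origin under its centre, on the bench. Feed tray, then opening with flap, then flat hood follow along x; the channel between the side walls is 108 mm wide. Hollow below tray and flap, floor 4 mm above the bench
- lip (a point): middle of the edge where the flat steel feed tray ends and the opening starts: box x = -20 mm, on the tray's top, 110 mm above the bench. The tray reaches from here back to box x = -150 mm; its side edges stand 8 mm higher. A battery falls in here when the flap is open
- hinge (a point): middle of the flap's hinge axis: box x = 95 mm, 150 mm above the bench, thus 115 mm beyond the lip and 40 mm higher. The hood begins 6 mm beyond it and is 158 mm above the bench; side cheeks about 7 mm higher than the closed flap join hood and tray
- flap (a joint): angle (rad) of the yellow flap, 102 mm wide. 0 = closed: it slopes up at 19 degrees from the lip to the hinge. It grows as the flap is pushed down and in, its free edge swinging down and away from the lip; stop at 1.2. Springs close it: about 0.7 N on its free edge starts it, some 3 N half-way along it when wide open; a battery's weight does not open it
- flap_edge (a point): middle of the flap's free edge, 118 mm from the hinge (moves with the flap). A fingertip moving level 6 mm above the tray's height and on towards the hinge slides on the slope and swings the flap open: to about 0.15 rad when the finger's front is 65 mm short of the hinge, 0.4 at 37 mm, 0.65 at 22 mm
- spent: the spent battery: a block 46 mm long (its y axis; copper-coloured end with two snap terminals at +y), 26.5 mm wide (x), 17.5 mm high (z), 45 g; origin at its centre. It lies flat on the feed tray, its long side roughly across the tray, 30 to 60 mm before the lip; it tips in once its centre is past the lip
- fresh: a new nine-volt block battery, same size, brass-coloured top, standing on its end on the bench (46 mm tall) beside the collection box; origin at its centre. Not to be moved
- multimeter: orange hand multimeter lying face up on the bench, 175 x 86 x 40 mm, origin under its centre. Not to be moved
- diecast_box: open die-cast aluminium box with a circuit board in it, 115 x 90 x 52 mm, origin under its centre. Not to be moved
- diecast_lid: its aluminium lid lying flat, 115 x 90 x 6 mm, origin under its centre. Not to be moved
- screwdriver: screwdriver about 160 mm long lying on the bench along the collection box. Not to be moved
- cleaner: small white cleaner bottle with a blue cap, 54 mm wide, 120 mm tall, origin under its centre. Not to be moved
- solder_reel: metal reel of solder standing flat, 60 mm wide, 42 mm tall, origin under its centre. Not to be moved
Not all that is in view belongs to the job. What is shaped like the spent but brown or pink is not meant.

How it is judged:
By the outcome, as a careful person would: the job done as asked, in the order asked, and still so for the second after the job is handed in, with the robot touching nothing.
It also fails if it takes over 35 s, if anything falls off the work surface, if the arm or the gripper's body presses on something with over 40 N, if the wrist force passes 120 N, or if a joint passes its speed limit or range.

### The arm

A 7-joint arm with a two-finger parallel gripper is mounted at the origin on the work surface. World frame = base frame: x ahead of the robot, y to its left, z up, the work surface at z = 0. Lengths are in mm, angles in rad, forces in N, time in s.
With the tool pointing down it reaches from about 400 to 875 mm from the base axis. Payload 4.4 kg.
Tool frame: the origin (TCP) lies on the centre line of the jaws, within the pads' length; the fingertips stand 19 mm ahead of it and the grasp point (between the pads) is the TCP; z points along the fingers, y is the line along which they close (so a half turn about z gives the same grasp; the last joint's range is limited). The gripper opens to 85 mm and grips with 20 to 120 N. Pads are 22 mm wide; open, the fingers measure 114 mm over their backs; the gripper's body (76 mm by 85 mm) begins 54 mm behind the grasp point. The pads swing forward as they close: fully open they stand 13 mm farther back than shut.
Start: joints at [-0.066, 0.628, 0.038, 1.517, -0.027, 0.996, -0.02], TCP at [650.013, 0.026, 250.313] pointing down, gripper open.
Joint ranges: [-3.06, 3.06], [-0.37, 2.12], [-1.25, 1.32], [0.18, 2.47], [-1.1, 4.24], [0.23, 1.98], [-2.94, 2.94]. Speed limits (rad/s): [2.57, 2.57, 3.14, 3.14, 3.14, 3.14, 3.14].

### API

Orientations are given as [roll, pitch, yaw] about the fixed x, y, z axes, in that order (R = Rz(yaw) Ry(pitch) Rx(roll)).
In Python, from cell import ctrl, viewer, silhouettes gives the robot as it stands.
- The arm moves only by the shell command python3 -m creep 'ROWS'. ROWS is JSON, a list of rows, each an object with "jaw": the gripper command: -1 is shut, 1 is fully open, values between are in proportion; "xyz": the shift along the tool's x, y, z in mm, a list of three; "angular": the turn, a rotation vector about the tool's x, y, z in rad, a list of three. In form: [{"jaw": jaw, "xyz": [tx, ty, tz], "angular": [rx, ry, rz]}, ...]. A call has 1 to 12 rows; each row is the pose to reach, as a shift and turn from the pose commanded when the call began, along the tool's axes at that moment; what a row does not reach only later rows make up. A row lasts 1/8 s, in which the tool goes at most 62.5 mm and 10.7 degrees, less where a joint would pass 70% of its speed; a pose out of reach is approached as far as the arm can. A call with a gripper value outside its range is refused whole. The fingers move at their own pace and stop on an object; the grip force is fixed at half the most. Time passes only in rows, so rows that repeat a pose let the fingers close. It gives the time, the measured TCP pose, the force, the opening and the grip force at its end, in the units of the state.
- ctrl.read_state(): the state, without advancing time (a new reading comes with each control period).
- viewer.get_image(name): name is "scene" or "side" or "wrist"; returns (picture, depth): 384x512x3 uint8, red, green, blue; 384x512 float32, mm along the optical axis (not along the pixel's ray), 0 where there is no reading.
- viewer.camera_model(name): a dict with "fx", "fy", "cx", "cy" (pixels), "dist" ([k1, k2, p1, p2, k3] as OpenCV has them; the pictures are not rectified), "T" (4x4, takes a point from camera to world coordinates). Camera axes: x right, y down, z forward; pixel columns grow to the right and rows downward; lengths in mm; the calibration is good to about 2 mm. A picture is of the moment at which its call begins: read the wrist's pose just before it. camera_model takes no time and is no camera call; for the wrist camera it gives the pose at the moment of the call.
- ctrl.finish_job(): hands the job in; it is judged then, once.
Trained networks look in the newest picture that a camera, given by its name, has taken for a name from the list of things; names that differ only in an ending like _2 or _b are one class to them, and where a whole thing is asked for, a point or a joint stands for the part that bears it (a point fixed in the world has none). Each returns a list of dicts, best first, with "score" (0 to 1); they miss things now and then, are a little off and sometimes report something else, mostly with a low value. They report only what shows in the picture. A call takes as long as a camera call. They do not tell look-alikes from the thing itself.
- silhouettes(camera, target): "pixels" (384x512 bool, what is visible of it) and "xy" ([column, row] in pixels, amid what is visible of it).
The state is a dict: "clock": time; "qpos": joint angles; "qd": joint speeds; "tau": joint torques, N m; "eef_pos": TCP position; "tool_rot": TCP orientation; "force": force on the tool from outside, world axes, zero at the start; "torque": the same for the moment, N m; "width": finger opening in mm; "gripper_force": force on a finger pad.
Only numpy, scipy, OpenCV 4.12 (cv2) and the standard library are available. Lean on these libraries where they do the work, as an engineer would, in place of code of your own. Each camera call takes 0.05 s, during which the arm holds its last target. There are 200 camera calls.

## Working session

There is one attempt and no reset: what is moved stays moved. The work goes in short steps, Python scripts to look and compute and a shell command to move; the robot and the scene stay as the last step left them, time stands still between calls to the robot, and variables do not carry over. Pictures are saved under pics/ and viewed, at most 10 in all, crops included, and the job is handed in when it is done.

```bash
mkdir -p pics; cat > h.py <<'E'
import numpy as np, cv2
from cell import ctrl, viewer, silhouettes
def w(cam,uv,d,m=None):
    m=m or viewer.camera_model(cam)
    K=np.array([[m['fx'],0,m['cx']],[0,m['fy'],m['cy']],[0,0,1]])
    uv=np.asarray(uv,float).reshape(-1,1,2)
    n=cv2.undistortPoints(uv,K,np.array(m['dist']))[:,0]
    d=np.asarray(d,float).reshape(-1,1)
    p=np.hstack([n*d,d]); T=np.array(m['T'])
    return p@T[:3,:3].T+T[:3,3]
def cloud(cam,mask,dep,m=None):
    v,u=np.nonzero(mask&(dep>0)); return w(cam,np.c_[u,v],dep[v,u],m)
E
python3 - <<'E'
from h import *
s=ctrl.read_state(); print(s)
ims=[]
for c in ['scene','side','wrist']:
    im,d=viewer.get_image(c); ims.append(im)
    cv2.imwrite(f'pics/{c}0.png',im[:,:,::-1])
    for t in ['safe','flap','spent','fresh']:
        for r in silhouettes(c,t)[:3]:
            p=cloud(c,r['pixels'],d)
            print(c,t,round(r['score'],2),np.round(r['xy']),r['pixels'].sum(),np.round(np.median(p,0)) if len(p) else '',np.round(p.min(0)),np.round(p.max(0)))
a=np.vstack([np.hstack(ims[:2]),np.hstack([ims[2],0*ims[2]])])
cv2.imwrite('pics/all.png',cv2.resize(a,(800,600))[:,:,::-1])
E
```

```text
{'clock': 0.0, 'qpos': array([-0.06581665,  0.6293257 ,  0.03843409,  1.51836936, -0.02697369,
        0.99629688, -0.02001628]), 'qd': array([-1.15007645e-04, -9.75796921e-05, -1.70267379e-03, -1.34521333e-03,
        3.22134679e-06, -1.28951371e-03, -6.06229315e-04]), 'tau': array([-1.11932164e-03, -5.63405585e+01,  1.22606792e+00, -1.93450052e+01,
        1.09587883e-02,  1.05136272e-02, -8.84369996e-06]), 'eef_pos': array([6.49412320e+02, 3.75147600e-02, 2.49401718e+02]), 'tool_rot': array([-3.13971162e+00,  4.12956423e-05,  1.57081739e+00]), 'force': array([-0.08229068, -0.46380874,  0.20110469]), 'torque': array([ 0.03429515, -0.04665358,  0.02665871]), 'gripper_force': 0.0, 'width': 85.2441088188101}
scene safe 0.66 [278. 214.] 5884 [590.  24. 110.] [ 470. -128.   -3.] [726. 209. 301.]
scene flap 0.98 [298. 196.] 825 [553.  87. 140.] [488. -18.   3.] [723. 170. 348.]
scene flap 0.31 [254. 200.] 170 [539. -28. 127.] [511. -42. 113.] [559.  -9. 133.]
scene spent 0.75 [255. 203.] 143 [541. -26. 127.] [512. -40. 115.] [559. -11. 133.]
scene spent 0.52 [205. 252.] 147 [ 567. -188. 
[... 370 characters left out ...]
725. 187. 164.]
side flap 0.79 [225. 204.] 899 [547.  75. 132.] [493.   9. 108.] [607. 138. 160.]
side spent 0.62 [250. 191.] 169 [531. -18. 126.] [506. -48. 108.] [559.  -6. 132.]
wrist safe 0.68 [130. 113.] 45249 [557.  61. 125.] [ 390. -205.   -1.] [623. 178. 274.]
wrist flap 0.74 [117.  83.] 21719 [552.  84. 136.] [487. -18.   2.] [608. 164. 159.]
wrist spent 0.92 [122. 216.] 1846 [538. -22. 127.] [503. -49. 109.] [560.  -7. 130.]
wrist spent 0.88 [288.  77.] 1027 [687. 100.  18.] [669.  75.   8.] [706. 124.  21.]
wrist spent 0.86 [199. 294.] 296 [ 577. -179.   17.] [ 544. -208.    2.] [ 589. -125.  118.]
wrist fresh 0.75 [256. 161.] 475 [657.  11.  46.] [646. -16.  -1.] [669.  22.  50.]
```

View pics/all.png

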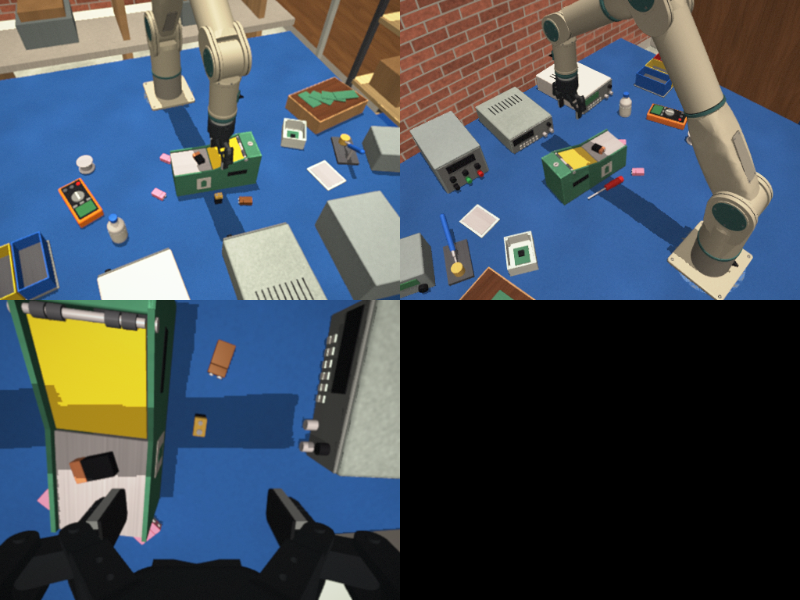

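The wrist view shows the copper-topped spent battery on the tray at about (122,216) in full-image pixels, with the flap above it at (117,83). The brown block at (288,77) and the pink ones beside the box, at about (199,294), lie on the bench at z≈18, so they aren't the one meant. Next I'll fit the box pose and confirm the battery in a crop.

```bash
cat > fit.py <<'E'
from h import *
def fit(c,save=None):
    im,d=viewer.get_image(c); m=viewer.camera_model(c)
    hsv=cv2.cvtColor(im,cv2.COLOR_RGB2HSV)
    fl=max(silhouettes(c,'flap'),key=lambda r:r['score'])['pixels']
    sp=[r for r in silhouettes(c,'spent')]
    ye=fl&(hsv[...,0]>20)&(hsv[...,0]<35)&(hsv[...,1]>150)
    ye=cv2.erode(ye.astype(np.uint8),np.ones((3,3)))>0
    P=cloud(c,ye,d,m); P=P[(P[:,2]>105)&(P[:,2]<165)]
    k=P.mean(0)
    for _ in range(4):
        A=np.c_[P[:,:2]-k[:2],np.ones(len(P))]; co=np.linalg.lstsq(A,P[:,2],rcond=None)[0]
        r=P[:,2]-A@co; P=P[abs(r)<2.5*max(r.std(),.5)]
    g=co[:2]; print(c,'flap slope deg',np.degrees(np.arctan(np.hypot(*g))),'n',len(P))
    ang=np.arctan2(g[1],g[0])
    rect=cv2.minAreaRect(P[:,:2].astype(np.float32)); print('rect',rect)
    ra=np.radians(rect[2]); ra=[ra+i*np.pi/2 for i in range(-2,3)]; ra=min(ra,key=lambda a:abs(a-ang))
    print('dir from slope',ang,'from rect',ra)
    a=ra; ex=np.array([np.cos(a),np.sin(a)]); ey=np.array([-ex[1],ex[0]])
    s=(P[:,:2])@ex; t=P[:,:2]@ey
    print('flap s',np.percentile(s,[.5,99.5]),'t',np.percentile(t,[.5,99.5]))
    tm=(np.percentile(t,.5)+np.percentile(t,99.5))/2
    # z at hinge=150 gives s
    sh=k[:2]@ex+(150-2-co[2])/np.hypot(*g); sl=k[:2]@ex+(110-co[2])/np.hypot(*g)
    print('s at z110',sl,'s at z148',sh,'mid t',tm)
    for q in sp:
        B=cloud(c,q['pixels'],d,m); B=B[(B[:,2]>122)&(B[:,2]<135)]
        if len(B)<20: continue
        rb=cv2.minAreaRect(B[:,:2].astype(np.float32)); b=np.array(rb[0])
        print('spent score',q['score'],'xy',b,'size',rb[1],rb[2],'z',np.median(B[:,2]),'s-sl',b@ex-sl,'t-tm',b@ey-tm)
        bs=B[:,:2]@ex; print('  s range rel lip',bs.min()-sl,bs.max()-sl)
    # tray
    Q=cloud(c,np.ones_like(ye),d,m); ss=Q[:,:2]@ex-sl; tt=Q[:,:2]@ey-tm
    T=Q[(ss>-120)&(ss<-5)&(abs(tt)<50)&(Q[:,2]>100)&(Q[:,2]<116)]; print('tray z',np.median(T[:,2]))
    Wl=(ss>-120)&(ss<-5)&(Q[:,2]>115)&(Q[:,2]<122)&(abs(tt)<66)&(abs(tt)>48)
    print('edges t',[np.median(tt[Wl&(tt>0)]) if (Wl&(tt>0)).any() else None,np.median(tt[Wl&(tt<0)]) if (Wl&(tt<0)).any() else None])
    S=Q[(abs(Q[:,2]-158)<3)&(ss>100)&(abs(tt)<50)]; 
    if len(S): print('hood z',np.median(S[:,2]),'start s',(S[:,:2]@ex).min()-sl)
    return im,d
if __name__=='__main__':
    im,d=fit('wrist'); fit('side'); fit('scene')
    cv2.imwrite('pics/crop1.png',cv2.resize(im[:,:230],None,fx=1.56*1,fy=1.56)[:,:,::-1])
E
python3 fit.py
```

```text
wrist flap slope deg 19.036538939522178 n 17729
rect ((550.3001708984375, 66.50000762939453), (106.14214324951172, 102.76841735839844), 83.46009826660156)
dir from slope 1.4476383517761071 from rect 1.4566535087902095
flap s [ 76.61921577 180.77897625] t [-589.61947291 -489.38582886]
s at z110 69.5065918930442 s at z148 179.63839795199112 mid t -539.5026508844629
spent score 0.95 xy [533.91546631 -24.81500816] size (48.83778762817383, 26.674816131591797) 11.666234970092773 z 127.54362079300893 s-sl -33.3497538675707 t-tm 6.235182480778121
  s range rel lip -51.80651185393354 -13.815655287377297
tray z 110.13832654004955
edges t [np.float64(57.17120407352536), np.float64(-56.211240348334286)]
hood z 157.02887479177375 start s 110.55815139180572
side flap slope deg 19.522125060223424 n 616
rect ((550.61181640625, 65.37284088134766), (92.02835845947266, 91.4001235961914), 83.46781158447266)
dir from slope 1.4625295850421343 from rect 1.4567881315833129
flap s [ 83.4151669  173.48965654] t [-583.94764644 -494.18184903]
s at z110 72.91293859832071 s at z148 180.0900810513737 mid t -539.06
[... 447 characters left out ...]
 ((546.9942626953125, 65.8935775756836), (100.72268676757812, 93.5658187866211), 83.75965118408203)
dir from slope 1.4462014413166144 from rect 1.4618816934841985
flap s [ 75.48972007 175.21590076] t [-582.80630986 -492.65678871]
s at z110 66.5495571554498 s at z148 176.08593754084666 mid t -537.7315492877171
spent score 0.63 xy [537.15545654 -26.61544418] size (44.274864196777344, 24.496164321899414) 12.121417999267578 z 127.9393451730034 s-sl -34.61880413575649 t-tm 0.8658366792869856
  s range rel lip -49.65608687144422 -17.937124428882363
tray z 110.65609732413981
edges t [np.float64(56.020501753744895), np.float64(-57.72003252485251)]
hood z 158.08419204952054 start s 109.96473694325164
```

View pics/crop1.png

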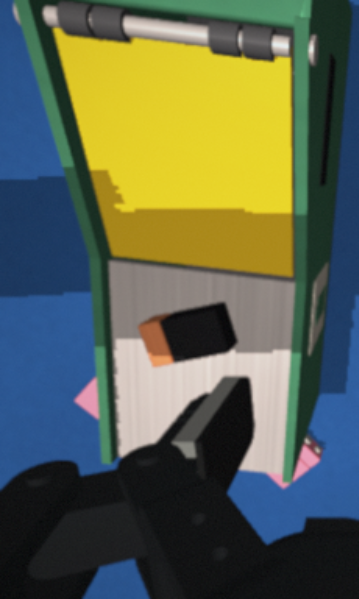

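The crop confirms it: the only battery on the tray has a black body and a copper end. It sits at crop (188,335), about 36 mm before the lip and roughly 18° skewed. I'll move above it with the jaws in line with the box's x axis.

```bash
python3 -m creep '[{"jaw":1,"xyz":[-17,-115.5,0],"angular":[0,0,-0.5]},{"jaw":1,"xyz":[-17,-115.5,0],"angular":[0,0,-1.457]},{"jaw":1,"xyz":[-17,-115.5,0],"angular":[0,0,-1.457]},{"jaw":1,"xyz":[-17,-115.5,0],"angular":[0,0,-1.457]},{"jaw":1,"xyz":[-17,-115.5,0],"angular":[0,0,-1.457]},{"jaw":1,"xyz":[-17,-115.5,0],"angular":[0,0,-1.457]},{"jaw":1,"xyz":[-17,-115.5,0],"angular":[0,0,-1.457]},{"jaw":1,"xyz":[-17,-115.5,0],"angular":[0,0,-1.457]},{"jaw":1,"xyz":[-17,-115.5,0],"angular":[0,0,-1.457]},{"jaw":1,"xyz":[-17,-115.5,0],"angular":[0,0,-1.457]},{"jaw":1,"xyz":[-17,-115.5,0],"angular":[0,0,-1.457]}]'
python3 - <<'E'
from h import *
s=ctrl.read_state(); print(s['eef_pos'],s['tool_rot'],s['clock'])
import cv2
from scipy.spatial.transform import Rotation as R
for c in ['wrist','side']:
    im,d=viewer.get_image(c); m=viewer.camera_model(c)
    v,u=np.nonzero(d>0); P=w(c,np.c_[u,v],d[v,u],m)
    L=(P-s['eef_pos'])@R.from_euler('xyz',s['tool_rot']).as_matrix()
    k=(abs(L[:,0])<20)&(abs(L[:,1])<90)&(L[:,2]<40)&(L[:,2]>-130); L=L[k]
    print(c,len(L),'tip z',np.percentile(L[:,2],[98,99.5,100]))
    for lo in range(-130,30,10):
        q=L[(L[:,2]>=lo)&(L[:,2]<lo+10)]
        if len(q)>3: print(lo,np.round([q[:,1].min(),q[q[:,1]<0,1].max() if (q[:,1]<0).any() else 0,q[q[:,1]>0,1].min() if (q[:,1]>0).any() else 0,q[:,1].max()]))
    cv2.imwrite(f'pics/{c}2.png',im[:,:,::-1])
    if c=='side': cv2.imwrite('pics/s2.png',cv2.resize(im[90:290,120:380],None,fx=3,fy=3)[:,:,::-1])
E
```

```text
clock: 2.58
eef_pos: [534.5, -17.0, 250.4]
tool_rot: [-3.141, 0.0, 3.026]
force: [-0.2, 0.3, -0.1]
width: 85.7
gripper_force: 0.0
[534.54800182 -16.95578925 250.3586788 ] [-3.14146392e+00  1.33754036e-04  3.02644311e+00] 2.575
wrist 39664 tip z [-4.15359038  1.74537685  6.1251665 ]
-80 [-32.  -0.   0.  59.]
-70 [-65.  -0.   0.  67.]
-60 [-73.  -0.   0.  74.]
-50 [-75. -37.  37.  75.]
-40 [-71. -42.  42.  69.]
-30 [-57. -42.  42.  56.]
-20 [-57. -42.  42.  56.]
-10 [-57. -42.  42.  56.]
0 [-49. -42.  42.  49.]
side 980 tip z [-2.33048162  2.61496641  5.12726827]
-130 [33.  0. 33. 40.]
-120 [31.  0. 31. 39.]
-110 [-61. -57.  31.  66.]
-100 [-66. -11.   9.  69.]
-90 [-68.  -0.   2.  70.]
-80 [-69.  -1.   1.  75.]
-70 [-70.  -0.   1.  73.]
-60 [-70.  -2.   1.  77.]
-50 [-73. -38.  35.  76.]
-40 [-64. -39.  43.  69.]
-30 [-54. -38.  46.  58.]
-20 [-53. -39.  47.  59.]
-10 [-52. -39.  44.  59.]
0 [-48. -39.  45.  51.]
```

View pics/wrist2.png

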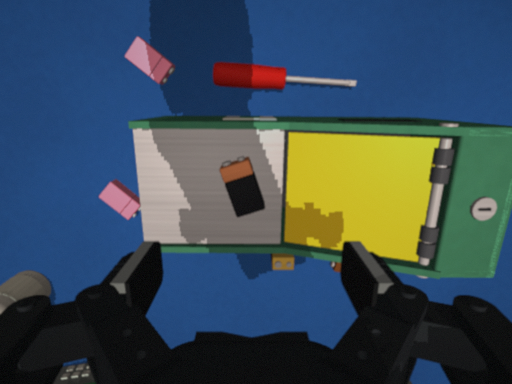

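View pics/s2.png

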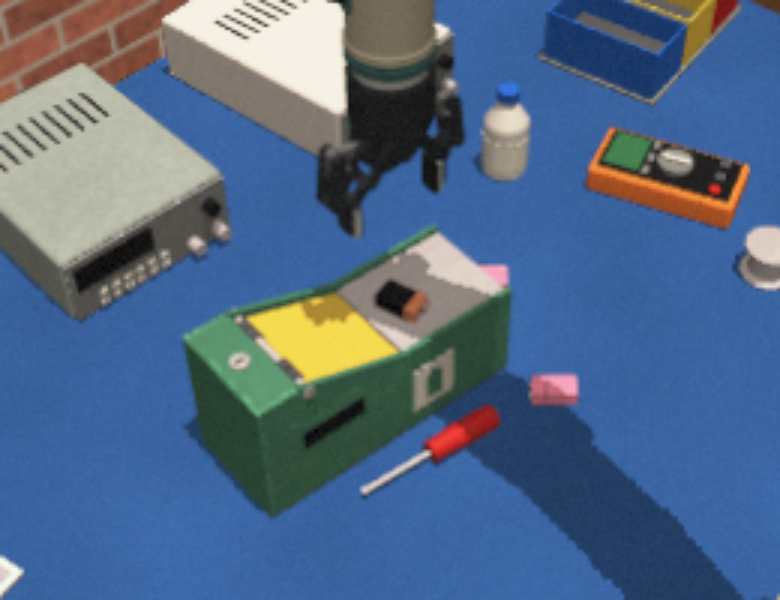

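The battery, at wrist (242,187), and the flap lie between the finger lines. Open, the tips are 6 mm ahead of the TCP. I'll refit from this pose as a second view.

```bash
python3 -c "
from fit import *
fit('wrist')"
```

```text
wrist flap slope deg 19.290839099759392 n 15211
rect ((550.0660400390625, 67.22496032714844), (106.45610809326172, 100.20831298828125), 83.29541778564453)
dir from slope 1.4584610189814406 from rect 1.4537792921837414
flap s [ 78.5317186  182.62505543] t [-586.96922139 -489.10723424]
s at z110 72.65855424291956 s at z148 181.22516442566635 mid t -538.0382278171704
spent score 0.6 xy [532.93103027 -24.98118973] size (48.63742446899414, 26.422943115234375) 11.75705623626709 z 127.57837117101919 s-sl -35.249119633194 t-tm 5.835186609490279
  s range rel lip -53.36498992204155 -16.10871539532402
spent score 0.31 xy [554.92364502  92.59278107] size (111.18399047851562, 103.97212219238281) 82.71131134033203 z 128.44999370856178 s-sl 84.08844129417861 t-tm -2.2802470636701173
  s range rel lip 28.919201069575507 139.14760780766346
tray z 110.14731794552881
edges t [np.float64(56.65294221672238), np.float64(-56.044941033701605)]
hood z 158.17476795891844 start s 108.77076514607734
```

```bash
python3 -m creep '[{"jaw":1,"xyz":[0,0,40],"angular":[0,0,0]},{"jaw":1,"xyz":[0,0,80],"angular":[0,0,0]},{"jaw":1,"xyz":[0,0,105],"angular":[0,0,0]},{"jaw":1,"xyz":[0,0,118],"angular":[0,0,0]},{"jaw":1,"xyz":[0,0,124],"angular":[0,0,0]},{"jaw":1,"xyz":[0,0,128],"angular":[0,0,0]},{"jaw":1,"xyz":[0,0,128],"angular":[0,0,0]}]'
python3 - <<'E'
from h import *
for c in ['wrist','side']:
    im,d=viewer.get_image(c); cv2.imwrite(f'pics/{c}3.png',im[:,:,::-1])
E
```

```text
clock: 3.7
eef_pos: [535.1, -17.0, 122.9]
tool_rot: [3.141, 0.001, 3.028]
force: [0.3, 0.6, 1.5]
width: 85.6
gripper_force: 0.4
```

View pics/wrist3.png

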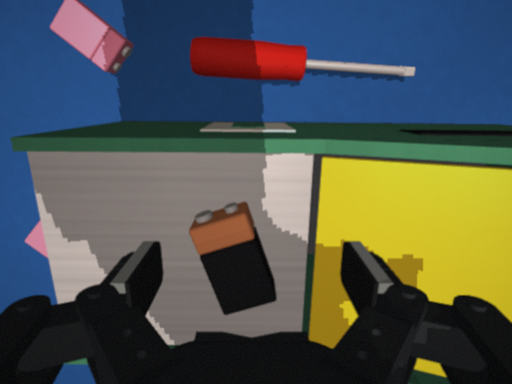

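The front finger rests on the flap, wrist (380,290), with a light 1.5 N, and the rear finger is behind the battery at (235,258). I'll advance slowly.

```bash
python3 -m creep '[{"jaw":1,"xyz":[0,5,0],"angular":[0,0,0]},{"jaw":1,"xyz":[0,10,0],"angular":[0,0,0]},{"jaw":1,"xyz":[0,14,0],"angular":[0,0,0]},{"jaw":1,"xyz":[0,17,0],"angular":[0,0,0]},{"jaw":1,"xyz":[0,20,0],"angular":[0,0,0]},{"jaw":1,"xyz":[0,23,0],"angular":[0,0,0]},{"jaw":1,"xyz":[0,26,0],"angular":[0,0,0]},{"jaw":1,"xyz":[0,29,0],"angular":[0,0,0]},{"jaw":1,"xyz":[0,32,0],"angular":[0,0,0]},{"jaw":1,"xyz":[0,35,0],"angular":[0,0,0]},{"jaw":1,"xyz":[0,35,0],"angular":[0,0,0]}]'
python3 - <<'E'
from h import *
im,d=viewer.get_image('wrist'); cv2.imwrite('pics/w4.png',im[:,:,::-1])
E
```

```text
clock: 5.18
eef_pos: [538.6, 18.4, 122.4]
tool_rot: [3.141, 0.0, 3.028]
force: [-0.4, -0.9, 0.9]
width: 85.6
gripper_force: 0.7
```

View pics/w4.png

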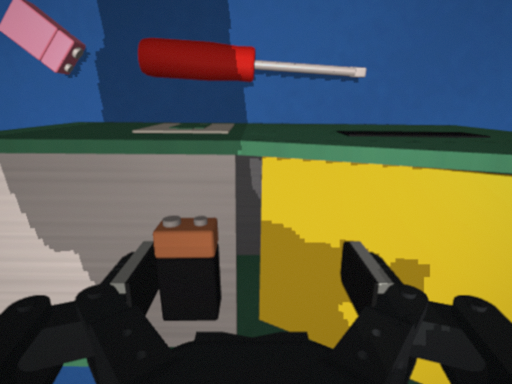

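The battery has squared up against the rear finger at (188,270), and the flap is opening with a gap at (248,230). I'll keep going.

```bash
python3 -m creep '[{"jaw":1,"xyz":[0,3,0],"angular":[0,0,0]},{"jaw":1,"xyz":[0,6,0],"angular":[0,0,0]},{"jaw":1,"xyz":[0,9,0],"angular":[0,0,0]},{"jaw":1,"xyz":[0,12,0],"angular":[0,0,0]},{"jaw":1,"xyz":[0,15,0],"angular":[0,0,0]},{"jaw":1,"xyz":[0,18,0],"angular":[0,0,0]},{"jaw":1,"xyz":[0,21,0],"angular":[0,0,0]},{"jaw":1,"xyz":[0,24,0],"angular":[0,0,0]},{"jaw":1,"xyz":[0,27,0],"angular":[0,0,0]},{"jaw":1,"xyz":[0,29,0],"angular":[0,0,0]},{"jaw":1,"xyz":[0,30,0],"angular":[0,0,0]},{"jaw":1,"xyz":[0,30,0],"angular":[0,0,0]}]'
python3 - <<'E'
from h import *
im,d=viewer.get_image('wrist'); cv2.imwrite('pics/w5.png',im[:,:,::-1])
E
```

```text
clock: 6.72
eef_pos: [541.8, 47.8, 122.3]
tool_rot: [3.141, -0.0, 3.028]
force: [-0.4, -4.4, 0.6]
width: 85.7
gripper_force: 1.6
```

View pics/w5.png

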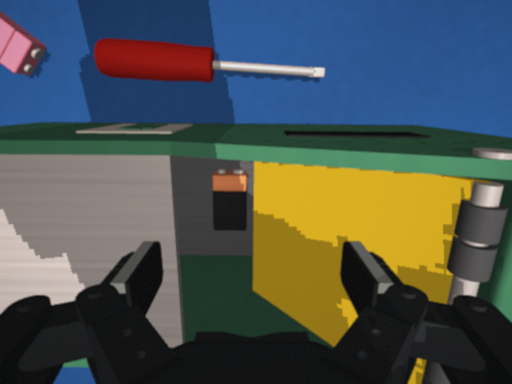

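The battery is inside the box at (230,200), small and low, and clear of both fingers. I'll back off so the flap closes, then lift.

```bash
python3 -m creep '[{"jaw":1,"xyz":[0,0,0],"angular":[0,0,0]},{"jaw":1,"xyz":[0,-6,0],"angular":[0,0,0]},{"jaw":1,"xyz":[0,-14,0],"angular":[0,0,0]},{"jaw":1,"xyz":[0,-24,0],"angular":[0,0,0]},{"jaw":1,"xyz":[0,-34,0],"angular":[0,0,0]},{"jaw":1,"xyz":[0,-46,0],"angular":[0,0,0]},{"jaw":1,"xyz":[0,-56,-4],"angular":[0,0,0]},{"jaw":1,"xyz":[0,-62,-20],"angular":[0,0,0]},{"jaw":1,"xyz":[0,-62,-60],"angular":[0,0,0]},{"jaw":1,"xyz":[0,-62,-100],"angular":[0,0,0]},{"jaw":1,"xyz":[0,-62,-130],"angular":[0,0,0]},{"jaw":1,"xyz":[0,-62,-130],"angular":[0,0,0]}]'
python3 - <<'E'
from h import *
im,d=viewer.get_image('wrist'); im2,_=viewer.get_image('side')
cv2.imwrite('pics/w6.png',cv2.resize(np.hstack([im,im2]),(800,300))[:,:,::-1])
E
python3 -c "
from fit import *
fit('wrist')" | head -8
```

```text
clock: 8.28
eef_pos: [536.4, -13.8, 255.6]
tool_rot: [3.141, 0.006, 3.028]
force: [-0.2, -0.0, -0.6]
width: 85.4
gripper_force: 0.0
wrist flap slope deg 19.29244068045032 n 14882
rect ((549.645263671875, 67.13213348388672), (106.18663024902344, 100.62913513183594), 83.28353881835938)
dir from slope 1.4625197365898523 from rect 1.4535719650928787
flap s [ 78.82432414 182.60554784] t [-586.49599095 -488.23193885]
s at z110 74.84926147936991 s at z148 183.40613991028152 mid t -537.3639648997772
spent score 0.73 xy [549.17254639  64.26567841] size (47.79117965698242, 102.24913787841797) 81.85502624511719 z 128.4790198045532 s-sl 53.20443116775721 t-tm -0.5233977750310714
  s range rel lip 28.17639828710935 76.9670739409328
tray z 109.41600056140066
```

View pics/w6.png

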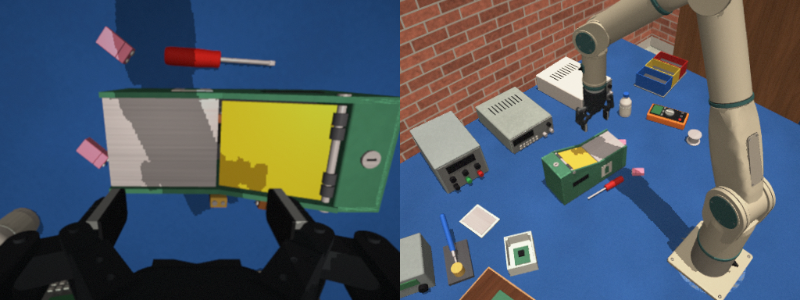

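The tray is empty and the flap is back at 19.3°. There's an orange speck at the lip, around (219,115), which I'll check before handing in.

```bash
python3 - <<'E'
from h import *
im,d=viewer.get_image('wrist')
cv2.imwrite('pics/w7.png',cv2.resize(im[100:260,220:380],(640,640)[:2],interpolation=cv2.INTER_CUBIC)[:600,:,::-1])
h=cv2.cvtColor(im,cv2.COLOR_RGB2HSV); c=np.zeros(d.shape,bool); c[130:165,270:290]=1
k=c&(h[...,0]<16)&(h[...,1]>110); print(k.sum(),np.round(cloud('wrist',k,d)))
E
```

```text
34 [[521.  23.  22.]
 [523.  22.  22.]
 [523.  23.  21.]
 [523.  24.  23.]
 [524.  22.  22.]
 [524.  23.  21.]
 [524.  24.  21.]
 [525.  22.  22.]
 [525.  23.  22.]
 [525.  24.  22.]
 [526.  22.  21.]
 [526.  23.  22.]
 [526.  24.  22.]
 [527.  22.  21.]
 [527.  23.  21.]
 [528.  24.  22.]
 [528.  22.  22.]
 [529.  23.  22.]
 [529.  24.  22.]
 [530.  21.  21.]
 [530.  23.  21.]
 [530.  24.  22.]
 [531.  21.  22.]
 [531.  22.  23.]
 [531.  24.  21.]
 [532.  21.  22.]
 [532.  22.  22.]
 [532.  24.  22.]
 [533.  21.  21.]
 [533.  22.  22.]
 [533.  23.  22.]
 [534.  21.  22.]
 [535.  22.  20.]
 [536.  22.  21.]]
```

View pics/w7.png

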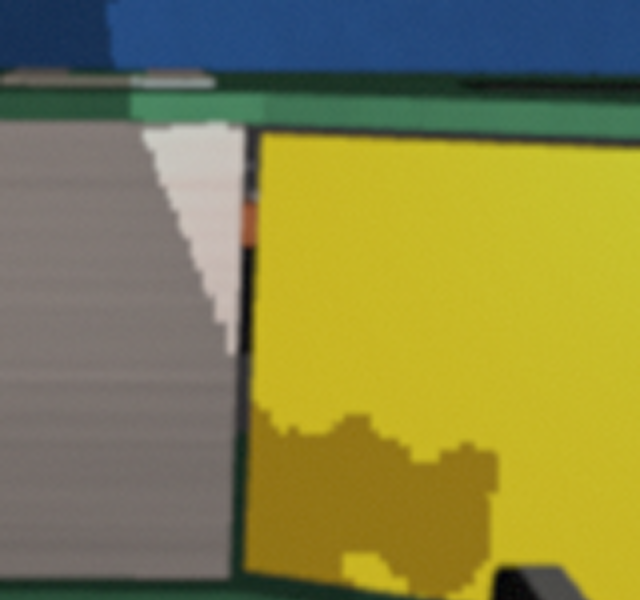

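The speck at crop (250,225) is the battery seen through the narrow slit. Its top is at z≈22 mm, so it lies flat on the box floor (4 + 17.5 mm), and the flap is closed.

```bash
python3 -c "
from cell import ctrl
print(ctrl.finish_job())"
```

```text
the job is handed in; nothing more can be done
None
```

The job is handed in: the spent battery lies flat on the floor of the collection box, the flap has closed by itself, and the hand is clear, having touched only the battery and the flap.

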